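# Empty the offcut tote into the lidded offcut box

## Task

The carpenter's tote is full of offcuts: slide the offcut box's lid well back, then carry the tote over by its handle and tip all six offcuts into the box over the tote's lip. Stand the empty tote back upright where it came from and slide the lid fully shut. Leave the bottle, tin, jar and plane standing where they are.

Things in the scene. Friction and masses are not known exactly. Their poses are not given: they have to be found in the camera images.
- offcut_box: Fixed open box of brown chipboard, 240 (x) x 270 (y) x 130 mm high, walls 12, floor 10 mm. Origin: middle of its underside; x runs from its front wall (nearer the robot) to its back wall, z up. The front wall is 139 mm high and stops the lid. Lid runners along the two side walls (+y, -y): 146 mm high, reaching 16 mm in from the outer faces.
- lid (a joint): Plywood lid, 226 (x) x 246 (y) x 8 mm, on top of the box between the runners, its top 139 mm up. Slides along the box's +x: 0 = shut against the front wall, 0.185 m = fully back; then the mouth is open from box x = -0.108 to 0.077. Starts shut or ajar by up to 30 mm; 3 N moves it; it stays where left.
- lid_cleat (a point): Middle of the top of the lid's wooden pull, a bar on the lid near its front edge: 22 mm thick (box x), 90 mm long (y), 30 mm high, its top 169 mm above the bench. It moves with the lid; shut, it lies at box x = -0.080, y = 0. Axes as the box's.
- tote: Loose plywood carpenter's tote, 0.36 to 0.54 kg empty, holding the six offcuts. Origin: middle of its underside, under the handle; z up. From x = -0.105 to 0.102, 180 mm wide (y). Floor 8 mm thick; back wall (+x) 62 mm high, side walls 60 mm. At -x no wall: from x = -0.040 the floor ramps up 18 degrees to a lip, over which it is poured. Mid-side posts, 50 mm wide, 142 mm high, carry the handle.
- tote_handle (a point): Middle of the tote's round handle bar, on its axis, 122 mm above the tote's underside; axes as the tote's. The bar runs along y between the posts: 24 mm thick, 164 mm clear.
- tote_lip (a point): Middle of the upper edge of the tote's pouring lip, at tote x = -0.105, y = 0, 29 mm above its underside; axes as the tote's.
- block_a: Loose offcut block of hardwood 36 x 46 x 34 mm high, about 37 g, lying in the tote. The origin is the middle of its underside.
- block_b: Loose offcut block of hardwood 36 x 46 x 34 mm high, about 37 g, lying in the tote. The origin is the middle of its underside.
- batten_a: Loose square batten offcut 62 x 24 x 26 mm high, about 25 g, lying in the tote. The origin is the middle of its underside.
- batten_b: Loose square batten offcut 62 x 24 x 26 mm high, about 25 g, lying in the tote. The origin is the middle of its underside.
- dowel_a: Loose slice of thick dowel, 36 mm diameter, 32 mm high, about 22 g, standing in the tote. The origin is the middle of its underside.
- dowel_b: Loose slice of thick dowel, 36 mm diameter, 32 mm high, about 22 g, standing in the tote. The origin is the middle of its underside.
- oil_bottle: Bystander: tall dark oil bottle with a white cap, 64 mm diameter, 165 mm high, standing between tote and box. The origin is the middle of its underside.
- wax_tin: Bystander: round tin, 76 mm diameter, 62 mm high, standing behind the tote. The origin is the middle of its underside.
- screw_jar: Bystander: glass jar with a steel cap, 64 mm diameter, 85 mm high, standing behind the tote. The origin is the middle of its underside.
- block_plane: Bystander: metal block plane, 160 mm long (y), 50 mm wide (x), about 62 mm high, standing behind the box, under the path of the lid. The origin is the middle of its underside.
There are look-alikes about, which are no part of the job. What is shaped like the dowel_b but green or white is not meant.

How it is judged:
By the outcome, as a careful person would: the job done as asked, in the order asked, and still so for the second after the job is handed in, with the robot touching nothing.
It also fails if it takes over 72 s, if anything falls off the work surface, if the arm or the gripper's body presses on something with over 40 N, if the wrist force passes 120 N, or if a joint passes its speed limit or range.

## Robot

A 6-joint arm with a two-finger parallel gripper is mounted at the origin on the work surface. World frame = base frame: x ahead of the robot, y to its left, z up, the work surface at z = 0. Lengths are in mm, angles in rad, forces in N, time in s.
With the tool pointing down it reaches from about 350 to 775 mm from the base axis. Payload 7.3 kg.
Tool frame: the origin (TCP) lies midway between the tips of the shut fingers; the grasp point (between the pads) lies 19 mm behind it; z points along the fingers, y is the line along which they close (so a half turn about z gives the same grasp; the last joint's range is limited). The gripper opens to 92 mm and grips with 3 to 60 N. Pads are 19 mm wide; open, the fingers measure 130 mm over their backs; the gripper's body (75 mm by 190 mm) begins 47 mm behind the grasp point.
Start: joints at [1.139, 0.342, 1.524, -0, 1.275, -0.146], TCP at [147.995, 503.728, 226.741] pointing down, gripper open.
Joint ranges: [-2.53, 2.53], [-0.77, 2.02], [0.04, 2.7], [-1, 4.14], [0.28, 2.66], [-3.11, 3.11]. Speed limits (rad/s): [2.57, 2.57, 3.14, 3.14, 3.14, 3.14].

## Interface

Orientations are given as [roll, pitch, yaw] about the fixed x, y, z axes, in that order (R = Rz(yaw) Ry(pitch) Rx(roll)).
In Python, from plant import bot gives the robot as it stands.
- The arm moves only by the tool servo_tool, never from a script. Its argument "deltas" is a list of rows, each a list of 2 entries, a list of its own where there are three numbers: the shift along the tool's x, y, z in m, then the turn, a rotation vector about the tool's x, y, z in degrees. A call has 1 to 20 rows; each row shifts and turns the commanded pose from where the row before left it, along the tool's axes as they then stand; what a row does not reach is not made up. A row lasts 1/8 s, in which the tool goes at most 62.5 mm and 10.7 degrees, less where a joint would pass 70% of its speed; a pose out of reach is approached as far as the arm can. A call with a gripper value outside its range is refused whole. "fingers" is the opening, from 0 (shut) to 1 (fully open), set as the call begins (left out, the last holds). The fingers move at their own pace and stop on an object; the grip force is fixed at half the most. Time passes only in rows, so rows that do not move let the fingers close. It gives the time, the measured TCP pose, the force, the opening and the grip force at its end, in the units of the state.
- bot.get_obs(): the state, without advancing time (a new reading comes with each control period).
- bot.capture(name): name is "scene" or "top" or "wrist"; returns the picture (420x560x3 uint8, red, green, blue); there is no depth.
- bot.camera_model(name): a dict with "mtx" (3x3 intrinsics, pixels), "dist" ([k1, k2, p1, p2, k3] as OpenCV has them; the pictures are not rectified), "xyz" and "rotation" of the camera in the world. Camera axes: x right, y down, z forward; pixel columns grow to the right and rows downward; lengths in mm; the calibration is good to about 2 mm. A picture is of the moment at which its call begins: read the wrist's pose just before it. camera_model takes no time and is no camera call; for the wrist camera it gives the pose at the moment of the call.
- bot.close_job(): hands the job in; it is judged then, once.
The state is a dict: "time": time; "joint_positions": joint angles; "dq": joint speeds; "tau": joint torques, N m; "tool_pos": TCP position; "tcp_rot": TCP orientation; "contact_force": force on the tool from outside, world axes, zero at the start; "moment": the same for the moment, N m; "grip_width": finger opening in mm; "finger_force": force on a finger pad.
Only numpy, scipy, OpenCV 4.12 (cv2) and the standard library are available. Lean on these libraries where they do the work, as an engineer would, in place of code of your own. Each camera call takes 0.05 s, during which the arm holds its last target. There are 200 camera calls.

## Working session

There is one attempt and no reset: what is moved stays moved. The work goes in short steps, Python scripts to look and compute and a tool call to move; the robot and the scene stay as the last step left them, time stands still between calls to the robot, and variables do not carry over. Pictures are saved under pics/ and viewed, at most 10 in all, crops included, and the job is handed in when it is done.

Besides the shell and the picture viewer there is one more tool, called after ">>>" by a JSON object that holds its "api" and its "payload". servo_tool: Moves the arm, as the interface text tells. Its arguments: {"type":"object","properties":{"deltas":{"type":"array"},"fingers":{"type":"number"}},"required":["deltas"]}

```bash
mkdir -p pics; ls
python3 - <<'E'
from plant import bot
import cv2
o=bot.get_obs();print(o)
for n in("scene","top"):
    im=bot.capture(n);cv2.imwrite(f"pics/{n}0.png",im[:,:,::-1]);m=bot.camera_model(n);print(n,m)
E
```

```text
pics
{'time': 0.0, 'joint_positions': array([ 1.13899332e+00,  3.42714459e-01,  1.52502060e+00,  7.91230691e-06,
        1.27538981e+00, -1.46007838e-01]), 'dq': array([ 0.0007634 ,  0.00167145, -0.00068765, -0.00064205,  0.00034263,
       -0.00107654]), 'tau': array([-1.28937638e-03, -4.31252611e+01, -2.44217134e+01,  7.16993446e-02,
        5.59837196e-02, -9.65028471e-05]), 'tool_pos': array([147.81669637, 503.33781275, 226.04800163]), 'tcp_rot': array([-3.14007785e+00, -2.30405681e-04,  2.85579500e+00]), 'contact_force': array([-0.33815132,  0.34383946, -0.58897784]), 'moment': array([-0.00355185,  0.00504549, -0.02200986]), 'finger_force': 0.0, 'grip_width': 92.00594404342083}
scene {'mtx': array([[544.34513549,   0.        , 272.0606728 ],
       [  0.        , 544.34513549, 206.38790506],
       [  0.        ,   0.        ,   1.        ]]), 'dist': array([0.0268855, 0.       , 0.       , 0.       , 0.       ]), 'xyz': array([ 797.58795403,  593.30357109, 1200.27919794]), 'rotation': array([-2.61532939,  0.00736596,  2.71475471])}
top {'mtx': array([[470.9774394 ,   0.        , 282.94396601],
       [  0.        , 470.9774394 , 211.90319775],
       [  0.        ,   0.        ,   1.        ]]), 'dist': array([-0.04562168,  0.        ,  0.        ,  0.        ,  0.        ]), 'xyz': array([4.01565973e+02, 2.79058873e-01, 1.18749085e+03]), 'rotation': array([-3.01411209,  0.02228505, -1.59056956])}
```

View pics/scene0.png

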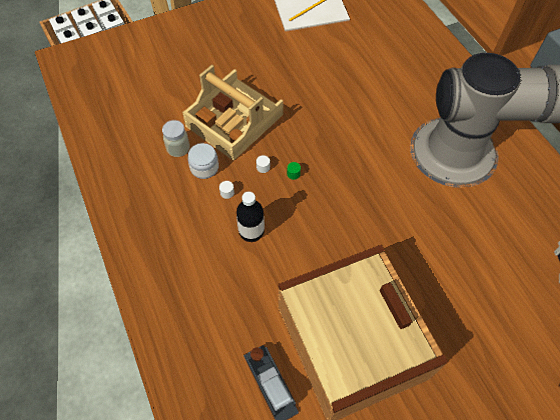

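View pics/top0.png

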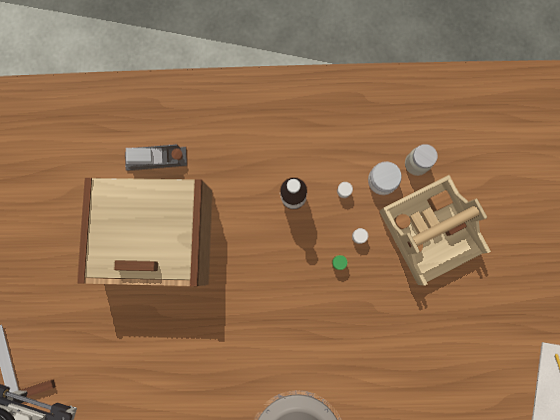

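The top view shows the box at left with its lid nearly shut (cleat at 136,266). The tote is at right (handle from about 415,243 to 480,212). The bottle is at (293,190), the tin at (385,178), the jar at (423,158) and the plane at (155,157). The white slices (345,190; 361,236) and the green one (340,262) lie on the bench and are look-alikes; the six offcuts meant are inside the tote. An enlarged crop should confirm this.

```bash
cat > h.py <<'E'
import numpy as np, cv2
from scipy.spatial.transform import Rotation as R
from plant import bot
def ray(n,px,m=None):
    m=m or bot.camera_model(n)
    p=cv2.undistortPoints(np.array(px,float).reshape(-1,1,2),m["mtx"],m["dist"]).reshape(-1,2)
    d=np.c_[p,np.ones(len(p))]@R.from_euler("xyz",m["rotation"]).as_matrix().T
    return np.array(m["xyz"]),d
def onz(n,px,z,m=None):
    c,d=ray(n,px,m); z=np.broadcast_to(z,len(d)); return c+d*((z-c[2])/d[:,2])[:,None]
def proj(n,P,m=None):
    m=m or bot.camera_model(n); r=R.from_euler("xyz",m["rotation"]).as_matrix()
    q=(np.atleast_2d(P)-m["xyz"])@r
    return cv2.projectPoints(q.reshape(-1,1,3),np.zeros(3),np.zeros(3),m["mtx"],m["dist"])[0].reshape(-1,2)
E
python3 - <<'E'
from h import *
a=cv2.imread("pics/top0.png")[160:300,365:505]; b=cv2.imread("pics/scene0.png")[55:195,170:310]
c=np.hstack([cv2.resize(i,(400,400),interpolation=cv2.INTER_CUBIC) for i in(a,b)])
cv2.imwrite("pics/tote.png",c)
a=cv2.imread("pics/top0.png")[165:300,70:235]; cv2.imwrite("pics/box.png",cv2.resize(a,None,fx=4,fy=4,interpolation=cv2.INTER_CUBIC))
E
```

```text
(no output)
```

View pics/tote.png

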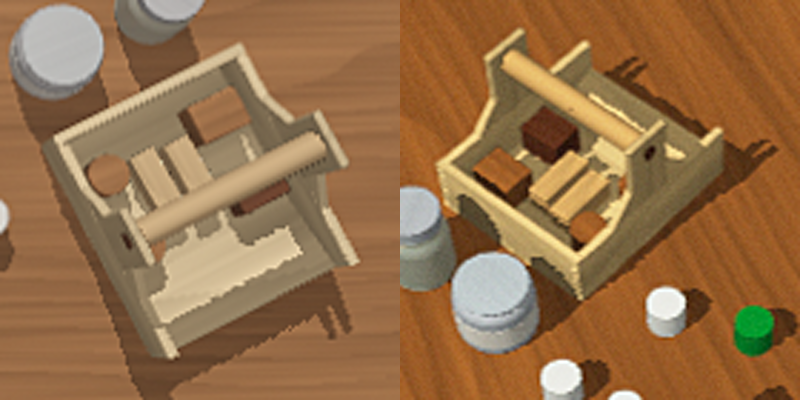

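View pics/box.png

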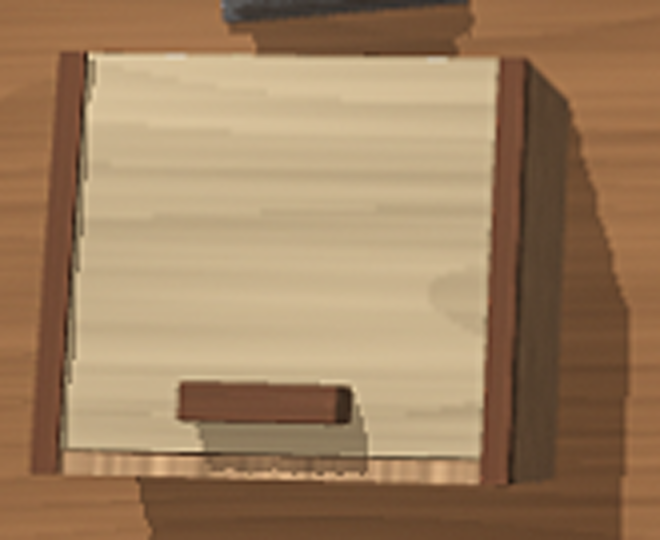

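The crop confirms that the tote holds two brown blocks, two light battens and two dowel slices, one partly under the handle. The lip is on the robot's side (crop 170,350 to 355,262), and the back wall faces the tin and jar. In the box crop the cleat's top runs from (180,382) to (350,422), and a strip of the front wall shows below the lid.

Run:
```python
from h import *
np.set_printoptions(precision=1,suppress=True)
k=lambda a:np.array(a)*.35+[365,160]
ks=lambda a:(np.array(a)-[400,0])*.35+[170,55]
kb=lambda a:np.array(a)/4.+[70,165]
def yaw(v): return np.degrees(np.arctan2(v[1],v[0]))
H=onz("top",k([[141,229],[322,146]]),122); print("handle top",H,H.mean(0),np.linalg.norm(H[0]-H[1]),yaw(H[0]-H[1])-90)
H=onz("scene",ks([[507,63],[640,134]]),122); print("handle scene",H,H.mean(0),np.linalg.norm(H[0]-H[1]))
B=onz("top",k([[50,138],[240,45]]),62); print("back corners",B,np.linalg.norm(B[0]-B[1]),B.mean(0),yaw(B[0]-B[1])-90)
L=onz("top",k([[165,356],[358,262]]),60); print("front corners",L,L.mean(0),yaw(B.mean(0)-L.mean(0)))
X=onz("top",kb([[60,52],[525,59],[30,472],[512,484]]),146); print("box",X,X.mean(0),"yaw",yaw(X[0]-X[1])-90,yaw(X[2]-X[3])-90,yaw(X[0]-X[2]),yaw(X[1]-X[3]))
print(np.linalg.norm(X[0]-X[1]),np.linalg.norm(X[0]-X[2]))
C=onz("top",kb([[180,382],[336,386],[178,421],[336,424]]),169); print("cleat",C,C.mean(0),yaw(C[0]-C[1])-90)
for n,p,z in(("bottle",(293,185),165),("tin",(385,177),62),("jar",(425,153),85),("plane",(155,155),55)): print(n,onz("top",[p],z)[0])
```

```text
handle top [[ 467.6 -274.2  122. ]
 [ 530.4 -422.5  122. ]] [ 499.  -348.3  122. ] 161.10494771195303 22.94873451241962
handle scene [[ 536.9 -413.4  122. ]
 [ 458.9 -283.   122. ]] [ 497.9 -348.2  122. ] 151.94225809617532
back corners [[ 549.6 -217.2   62. ]
 [ 625.7 -382.6   62. ]] 182.09405304642362 [ 587.7 -299.9   62. ] 24.694298413447513
front corners [[ 365.9 -304.5   60. ]
 [ 439.6 -470.5   60. ]] [ 402.8 -387.5   60. ] 25.351704727225616
box [[624.1 473.  146. ]
 [613.  204.2 146. ]
 [386.  482.3 146. ]
 [375.4 211.  146. ]] [499.6 342.6 146. ] yaw -2.364464517798055 -2.2396528310823527 -2.238192665718155 -1.6381687340332338
269.0321909146139 238.27790218081486
cleat [[433.9 389.2 169. ]
 [430.3 302.8 169. ]
 [412.8 389.8 169. ]
 [409.7 302.5 169. ]] [421.7 346.1 169. ] -2.427618220454548
bottle [592.4  -2.9 165. ]
tin [ 626.1 -226.9   62. ]
jar [ 677.8 -320.9   85. ]
plane [697.2 338.2  55. ]
```

```bash
cat >> h.py <<'E'
def plan(way,start=None):
    """way: [(xyz mm, tool rotation matrix, rows, ease)]; prints rows [shift m, turn deg] in tool axes, returns end"""
    if start is None:
        o=bot.get_obs(); start=(np.array(o["tool_pos"]),R.from_euler("xyz",o["tcp_rot"]))
    p0,r0=np.array(start[0],float),start[1]; p,r=p0,r0; out=[]
    for pt,rt,n,e in way:
        pt=np.array(pt,float); v=(r0.inv()*rt).as_rotvec()
        for i in range(1,n+1):
            s=i/n; s=s*s*(3-2*s) if e else s
            a=p0+(pt-p0)*s; b=r0*R.from_rotvec(v*s)
            d=np.round(r.inv().apply(a-p)/1000,4); w=np.round((r.inv()*b).as_rotvec(degrees=True),1)
            out.append([d.tolist(),w.tolist()]); p=p+r.apply(d*1000); r=r*R.from_rotvec(w,degrees=True)
        p0,r0=pt,rt
    print(len(out),str(out).replace(" ","")); return p,r
def down(yaw): return R.from_euler("xyz",[180,0,yaw],degrees=True)
def st():
    o=bot.get_obs(); print("t %.2f"%o["time"],"tcp",np.round(o["tool_pos"],1),"rpy",np.round(np.degrees(o["tcp_rot"]),1),"F",np.round(o["contact_force"],1),"w %.1f ff %.1f"%(o["grip_width"],o["finger_force"]),"q",np.round(o["joint_positions"],2))
E
python3 - <<'E'
from h import *
s=plan([((421.7,346,215),down(87.8),9,0)])
plan([((421.7,346,144),down(87.8),3,0)],s)
E
```

```text
9 [[[-0.0341,-0.0082,0.0012],[-0.0,0.0,8.4]],[[-0.035,-0.0031,0.0013],[-0.0,0.0,8.4]],[[-0.035,0.002,0.0012],[-0.0,0.0,8.5]],[[-0.0344,0.0072,0.0013],[-0.0,0.0,8.4]],[[-0.0329,0.0121,0.0012],[-0.0,0.0,8.4]],[[-0.0308,0.0168,0.0012],[-0.0,0.0,8.4]],[[-0.0281,0.0211,0.0013],[-0.0,0.1,8.5]],[[-0.0246,0.025,0.0012],[-0.1,-0.0,8.4]],[[-0.0207,0.0284,0.0012],[0.0,-0.0,8.4]]]
3 [[[-0.0,-0.0,0.0237],[0.0,-0.0,0.0]],[[-0.0,-0.0,0.0236],[0.0,-0.0,0.0]],[[-0.0,-0.0001,0.0237],[0.0,-0.0,0.0]]]
```

>>> {"api": "servo_tool", "payload": {"deltas": [[[-0.034,-0.008,0.001],[0,0,8.4]],[[-0.035,-0.003,0.001],[0,0,8.4]],[[-0.035,0.002,0.001],[0,0,8.5]],[[-0.0345,0.007,0.001],[0,0,8.4]],[[-0.033,0.012,0.001],[0,0,8.4]],[[-0.031,0.017,0.001],[0,0,8.4]],[[-0.028,0.021,0.001],[0,0,8.5]],[[-0.0245,0.025,0.001],[0,0,8.4]],[[-0.021,0.0285,0.001],[0,0,8.4]],[[0,0,0],[0,0,0]]], "fingers": 1}}

```text
time: 1.35
tool_pos: [423.6, 344.7, 217.0]
tcp_rot: [-3.141, 0.001, 1.529]
contact_force: [-0.7, 0.1, -0.9]
grip_width: 92.2
finger_force: 0.0
```

Run:
```python
from h import *
st()
plan([((421.7,346,144),down(87.8),4,0)])
m=bot.camera_model("wrist");im=bot.capture("wrist");cv2.imwrite("pics/w1.png",im[:,:,::-1])
```

```text
t 1.35 tcp [423.6 344.7 217. ] rpy [-180.     0.    87.6] F [-0.7  0.1 -0.9] w 92.2 ff 0.0 q [ 0.54  0.39  1.48 -0.    1.27  0.58]
4 [[[0.0003,-0.0005,0.0183],[-0.0,0.0,-0.0]],[[0.0003,-0.0004,0.0182],[-0.0,0.0,-0.1]],[[0.0004,-0.0005,0.0183],[-0.0,0.0,-0.0]],[[0.0003,-0.0005,0.0182],[-0.0,0.0,-0.1]]]
```

>>> {"api": "servo_tool", "payload": {"deltas": [[[0.0005,-0.0005,0.018],[0,0,0]],[[0.0005,-0.0005,0.018],[0,0,0]],[[0,-0.0005,0.018],[0,0,0]],[[0,-0.0005,0.018],[0,0,0]],[[0,0,0],[0,0,0]]]}}

```text
time: 2.02
tool_pos: [418.3, 347.3, 144.5]
tcp_rot: [-3.138, 0.002, 1.535]
contact_force: [-0.4, -0.7, -0.1]
grip_width: 91.8
finger_force: 0.0
```

>>> {"api": "servo_tool", "payload": {"deltas": [[[0,0,0],[0,0,0]],[[0,0,0],[0,0,0]],[[0,0,0],[0,0,0]],[[0,0,0],[0,0,0]],[[0,0,0],[0,0,0]],[[0,0,0],[0,0,0]]], "fingers": 0}}

```text
time: 2.78
tool_pos: [420.1, 347.1, 145.7]
tcp_rot: [-3.142, -0.0, 1.533]
contact_force: [-0.4, 0.2, 1.0]
grip_width: 36.0
finger_force: 0.0
```

>>> {"api": "servo_tool", "payload": {"deltas": [[[0,0,0],[0,0,0]],[[0,0,0],[0,0,0]],[[0,0,0],[0,0,0]],[[0,0.006,0],[0,0,0]],[[0,0.012,0],[0,0,0]],[[0,0.018,0],[0,0,0]],[[0,0.022,0],[0,0,0]],[[0,0.024,0],[0,0,0]],[[0,0.024,0],[0,0,0]],[[0,0.022,0],[0,0,0]],[[0,0.02,0],[0,0,0]],[[0,0.014,0],[0,0,0]],[[0,0.01,0],[0,0,0]],[[0,0.006,0],[0,0,0]],[[0,0.004,0],[0,0,0]],[[0,0,0],[0,0,0]]]}}

```text
time: 4.78
tool_pos: [602.6, 340.0, 145.7]
tcp_rot: [3.14, 0.0, 1.533]
contact_force: [1.5, -1.6, 0.7]
grip_width: 21.7
finger_force: 30.0
```

Run:
```python
from h import *
st()
```

```text
t 4.78 tcp [602.6 340.  145.7] rpy [179.9   0.   87.8] F [ 1.5 -1.6  0.7] w 21.7 ff 30.0 q [ 0.4   0.72  1.11 -0.    1.31  0.44]
```

>>> {"api": "servo_tool", "payload": {"deltas": [[[0,0,0],[0,0,0]],[[0,0,0],[0,0,0]],[[0,0,0],[0,0,0]],[[0,0,-0.01],[0,0,0]],[[0,0,-0.03],[0,0,0]],[[0,-0.03,-0.04],[0,0,0]],[[0,-0.03,-0.04],[0,0,0]],[[0,-0.03,-0.03],[0,0,0]],[[0,0,0],[0,10,0]],[[0,0,0],[0,10,0]],[[0,0,0],[0,0,0]]], "fingers": 1}}

```text
time: 6.15
tool_pos: [512.0, 341.4, 296.2]
tcp_rot: [-3.141, -0.349, 1.529]
contact_force: [-0.6, -0.0, -1.3]
grip_width: 91.9
finger_force: 0.0
```

Run:
```python
from h import *
st()
im=bot.capture("top");cv2.imwrite("pics/t2.png",im[:,:,::-1])
```

```text
t 6.15 tcp [512.  341.4 296.2] rpy [-180.   -20.    87.6] F [-0.6 -0.  -1.3] w 91.9 ff 0.0 q [0.29 0.37 1.34 0.34 1.33 0.27]
```

Run:
```python
from h import *
plan([((498,-348,240),down(115),18,1)])
```

```text
18 [[[-0.006,0.0001,-0.0016],[0.0,-0.2,-0.2]],[[-0.0169,0.0003,-0.0046],[0.2,-0.5,-0.7]],[[-0.0267,0.0001,-0.0069],[0.2,-0.7,-1.1]],[[-0.0351,-0.0006,-0.0086],[0.2,-1.1,-1.4]],[[-0.0421,-0.0018,-0.0095],[0.3,-1.2,-1.7]],[[-0.0479,-0.0034,-0.0098],[0.3,-1.4,-1.9]],[[-0.0521,-0.0056,-0.0093],[0.4,-1.5,-2.1]],[[-0.0549,-0.0079,-0.0083],[0.4,-1.5,-2.2]],[[-0.0561,-0.0103,-0.007],[0.4,-1.7,-2.2]],[[-0.0558,-0.0126,-0.0052],[0.4,-1.6,-2.3]],[[-0.0541,-0.0144,-0.0036],[0.4,-1.6,-2.1]],[[-0.0509,-0.0156,-0.0018],[0.3,-1.5,-2.1]],[[-0.0462,-0.016,-0.0003],[0.4,-1.3,-1.9]],[[-0.0404,-0.0155,0.0007],[0.3,-1.3,-1.7]],[[-0.0332,-0.014,0.0014],[0.2,-1.0,-1.4]],[[-0.0251,-0.0112,0.0016],[0.2,-0.7,-1.1]],[[-0.0159,-0.0075,0.0012],[0.1,-0.5,-0.7]],[[-0.0055,-0.0027,0.0005],[0.1,-0.2,-0.2]]]
```

>>> {"api": "servo_tool", "payload": {"deltas": [[[-0.006,0,-0.0016],[0,-0.2,-0.2]],[[-0.017,0,-0.0046],[0.2,-0.5,-0.7]],[[-0.0267,0,-0.007],[0.2,-0.7,-1.1]],[[-0.035,-0.0006,-0.0086],[0.2,-1.1,-1.4]],[[-0.042,-0.0018,-0.0095],[0.3,-1.2,-1.7]],[[-0.048,-0.0034,-0.0098],[0.3,-1.4,-1.9]],[[-0.052,-0.0056,-0.0093],[0.4,-1.5,-2.1]],[[-0.055,-0.008,-0.0083],[0.4,-1.5,-2.2]],[[-0.056,-0.01,-0.007],[0.4,-1.7,-2.2]],[[-0.056,-0.0126,-0.005],[0.4,-1.6,-2.3]],[[-0.054,-0.0144,-0.0036],[0.4,-1.6,-2.1]],[[-0.051,-0.0156,-0.0018],[0.3,-1.5,-2.1]],[[-0.046,-0.016,-0.0003],[0.4,-1.3,-1.9]],[[-0.04,-0.0155,0.0007],[0.3,-1.3,-1.7]],[[-0.033,-0.014,0.0014],[0.2,-1.0,-1.4]],[[-0.025,-0.011,0.0016],[0.2,-0.7,-1.1]],[[-0.016,-0.0075,0.0012],[0.1,-0.5,-0.7]],[[-0.0055,-0.0027,0.0005],[0.1,-0.2,-0.2]],[[0,0,0],[0,0,0]]]}}

```text
time: 8.57
tool_pos: [499.2, -345.3, 237.8]
tcp_rot: [-3.141, -0.002, 2.009]
contact_force: [-1.0, 1.0, 0.5]
grip_width: 91.9
finger_force: 0.0
```

Run:
```python
from h import *
st()
m=bot.camera_model("wrist");im=bot.capture("wrist")[:,:,::-1]
np.save("wm.npy",m,allow_pickle=True)
t=cv2.imread("pics/t2.png")[150:300,60:260]
cv2.imwrite("pics/w3.png",np.hstack([cv2.resize(im,(400,300)),cv2.resize(t,(400,300))]));cv2.imwrite("pics/w3f.png",im)
print(m["xyz"],m["rotation"]);print(proj("wrist",[[498,-348,122],[467.6,-274.2,122],[530.4,-422.5,122]],m))
```

```text
t 8.57 tcp [ 499.2 -345.3  237.8] rpy [-1.800e+02 -1.000e-01  1.151e+02] F [-1.   1.   0.5] w 91.9 ff 0.0 q [-0.73  0.49  1.26  0.    1.39 -1.17]
[ 466.74834164 -276.36280483  395.94635912] [2.85148830e+00 2.92498349e-04 4.39217836e-01]
[[275.4988558  209.90493228]
 [279.91672498 118.68116391]
 [273.29196363 289.16885328]]
```

View pics/w3.png

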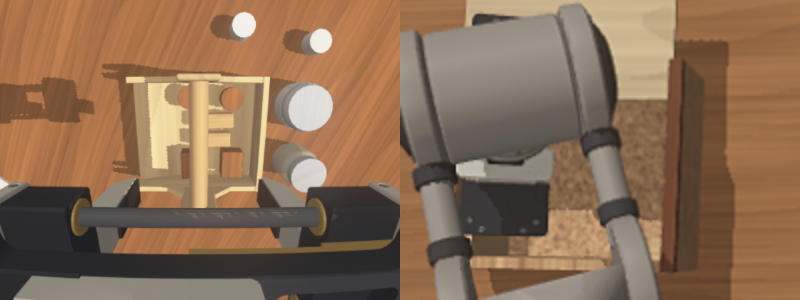

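The wrist view shows the handle vertical at about column 279 of 560, centred between the open fingers, with all six offcuts in the tote. The box's mouth is open (right half of the picture).

Run:
```python
from h import *
m=np.load("wm.npy",allow_pickle=True).item()
im=cv2.imread("pics/w3f.png").astype(int)
for r in (125,150,175,215,240): print(r,[int(x) for x in range(255,305) if abs(im[r,x]-im[r,x-2]).sum()>45])
a=onz("wrist",[[278.6,140],[280.7,252]],122,m);print(a); v=a[0]-a[1];print(np.degrees(np.arctan2(v[1],v[0]))-90)
```

```text
125 [264, 269, 270, 271, 272, 292, 293]
150 [255, 256, 257, 258, 270, 271, 272, 292, 293]
175 [264, 265, 266, 270, 271, 272, 273]
215 [266, 270, 271, 272, 273, 291, 292]
240 [255, 266, 267, 270, 271, 272, 273, 290, 291, 292]
[[ 474.10150104 -290.61399976  122.        ]
 [ 519.98298979 -383.42649861  122.        ]]
26.30530583614727
```

Run:
```python
from h import *
plan([((500.3,-347.2,103),down(115),6,0)])
```

```text
6 [[[-0.0005,0.0,0.0225],[-0.0,-0.0,0.0]],[[-0.0004,0.0001,0.0225],[-0.0,-0.0,0.0]],[[-0.0005,-0.0,0.0225],[-0.0,-0.1,0.1]],[[-0.0004,0.0,0.0225],[-0.0,0.0,-0.0]],[[-0.0004,0.0,0.0224],[-0.0,-0.0,0.0]],[[-0.0004,0.0001,0.0225],[-0.0,-0.0,0.0]]]
```

>>> {"api": "servo_tool", "payload": {"deltas": [[[0,0.001,0.0225],[0,0,0]],[[0,0.001,0.0225],[0,0,0]],[[0,0,0.0225],[0,0,0]],[[0,0,0.0225],[0,0,0]],[[0,0,0.0225],[0,0,0]],[[0,0,0.0225],[0,0,0]],[[0,0,0],[0,0,0]]]}}

```text
time: 9.5
tool_pos: [499.9, -343.2, 101.5]
tcp_rot: [-3.14, -0.006, 2.01]
contact_force: [0.1, -0.4, -0.5]
grip_width: 91.8
finger_force: 0.0
```

>>> {"api": "servo_tool", "payload": {"deltas": [[[0,0,0],[0,0,0]],[[0,0,0],[0,0,0]],[[0,0,0],[0,0,0]],[[0,0,0],[0,0,0]],[[0,0,0],[0,0,0]],[[0,0,0],[0,0,0]],[[0,0,0],[0,0,0]],[[0,0,0],[0,0,0]],[[0,0,0],[0,0,0]]], "fingers": 0}}

```text
time: 10.62
tool_pos: [500.1, -344.9, 102.7]
tcp_rot: [-3.141, -0.002, 2.009]
contact_force: [-2.9, -0.6, 0.1]
grip_width: 22.8
finger_force: 30.0
```

Run:
```python
from h import *
st()
for n in "scene","top": cv2.imwrite(f"pics/grip_{n}.png",bot.capture(n)[:,:,::-1])
s=plan([((500.3,-347.2,123),down(115),3,0),((500.3,-347.2,330),down(115),8,1)])
```

```text
t 10.62 tcp [ 500.1 -344.9  102.7] rpy [-1.799e+02 -1.000e-01  1.151e+02] F [-2.9 -0.6  0.1] w 22.8 ff 30.0 q [-0.73  0.61  1.45  0.    1.09 -1.17]
11 [[[-0.0007,-0.0003,-0.0068],[-0.0,-0.0,0.0]],[[-0.0007,-0.0003,-0.0067],[-0.0,-0.1,0.1]],[[-0.0008,-0.0003,-0.0068],[-0.1,-0.0,0.0]],[[0.0,0.0,-0.0089],[0.0,-0.0,0.0]],[[0.0001,0.0001,-0.0234],[0.0,-0.0,0.0]],[[-0.0,-0.0,-0.0332],[0.0,-0.0,0.0]],[[0.0,0.0,-0.038],[0.0,-0.0,0.0]],[[0.0,0.0001,-0.038],[0.0,-0.0,0.0]],[[0.0001,-0.0,-0.0331],[0.0,-0.0,0.0]],[[-0.0,-0.0,-0.0235],[0.0,-0.0,0.0]],[[-0.0,0.0,-0.0089],[0.0,-0.0,0.0]]]
```

>>> {"api": "servo_tool", "payload": {"deltas": [[[0,0,-0.005],[0,0,0]],[[0,0,-0.008],[0,0,0]],[[0,0,-0.012],[0,0,0]],[[0,0,-0.017],[0,0,0]],[[0,0,-0.023],[0,0,0]],[[0,0,-0.029],[0,0,0]],[[0,0,-0.032],[0,0,0]],[[0,0,-0.032],[0,0,0]],[[0,0,-0.028],[0,0,0]],[[0,0,-0.02],[0,0,0]],[[0,0,-0.013],[0,0,0]],[[0,0,-0.008],[0,0,0]],[[0,0,0],[0,0,0]]]}}

```text
time: 12.35
tool_pos: [500.8, -345.1, 330.0]
tcp_rot: [-3.142, -0.002, 2.009]
contact_force: [0.2, -0.5, -6.3]
grip_width: 23.1
finger_force: 30.0
```

Run:
```python
from h import *
st()
for n in "scene","top": cv2.imwrite(f"pics/lift_{n}.png",bot.capture(n)[:,:,::-1])
# mouth centre box (-15,0) ; box frame
c=np.array([499.6,342.6]); a=np.radians(-2.2); ex=np.array([np.cos(a),np.sin(a)]); ey=np.array([-np.sin(a),np.cos(a)])
# theta=0: lip 105 ahead (-y box) of handle; lip at box y=55 -> handle at y=160
h=c-15*ex+160*ey; print(h)
plan([((450,0,330),down(147),12,0),((*h,330),down(177.8),12,0)])
```

```text
t 12.35 tcp [ 500.8 -345.1  330. ] rpy [-1.800e+02 -1.000e-01  1.151e+02] F [ 0.2 -0.5 -6.3] w 23.1 ff 30.0 q [-0.73  0.46  1.07  0.    1.62 -1.17]
[490.75310571 503.05788376]
24 [[[0.0278,0.0084,0.0],[0.0,-0.0,-2.7]],[[0.0274,0.0097,0.0],[0.0,-0.0,-2.6]],[[0.0269,0.0109,0.0],[0.0,-0.1,-2.7]],[[0.0264,0.0121,-0.0],[0.0,0.0,-2.6]],[[0.0258,0.0134,-0.0001],[0.0,0.0,-2.7]],[[0.0252,0.0146,-0.0],[0.0,-0.0,-2.6]],[[0.0244,0.0156,-0.0001],[0.0,-0.0,-2.7]],[[0.0237,0.0169,-0.0],[0.0,-0.0,-2.7]],[[0.0229,0.0179,-0.0],[0.0,-0.1,-2.6]],[[0.022,0.0189,-0.0001],[0.0,0.0,-2.7]],[[0.0211,0.0199,-0.0001],[0.0,0.0,-2.6]],[[0.0202,0.0209,-0.0001],[0.0,-0.0,-2.7]],[[0.02,0.037,0.0],[0.0,-0.0,-2.6]],[[0.0183,0.0379,0.0],[0.0,-0.0,-2.5]],[[0.0166,0.0387,0.0],[0.0,-0.0,-2.6]],[[0.0148,0.0393,0.0],[0.0,-0.0,-2.6]],[[0.0131,0.04,0.0001],[0.0,-0.0,-2.5]],[[0.0113,0.0405,-0.0],[0.0,-0.0,-2.6]],[[0.0094,0.041,-0.0],[0.0,-0.0,-2.6]],[[0.0075,0.0414,-0.0],[0.0,-0.0,-2.5]],[[0.0058,0.0417,-0.0],[0.0,-0.0,-2.6]],[[0.0039,0.0418,0.0],[0.0,-0.0,-2.6]],[[0.0019,0.042,0.0],[0.0,-0.0,-2.5]],[[0.0001,0.0421,0.0],[0.0,-0.0,-2.6]]]
```

Run:
```python
from h import *
plan([((490.8,503,330),down(177.8),30,1)])
```

```text
30 [[[0.0025,0.0011,0.0],[0.0,-0.0,-0.2]],[[0.0073,0.0034,0.0],[0.0,-0.0,-0.6]],[[0.0117,0.0055,0.0],[0.0,-0.0,-1.0]],[[0.0157,0.0077,0.0001],[0.0,-0.0,-1.2]],[[0.0192,0.01,0.0],[0.0,-0.0,-1.6]],[[0.0221,0.0123,0.0],[0.0,-0.0,-1.9]],[[0.0247,0.0148,0.0001],[0.0,-0.0,-2.1]],[[0.0267,0.0174,0.0],[0.0,-0.0,-2.4]],[[0.028,0.0199,0.0001],[0.0,-0.0,-2.5]],[[0.0289,0.0226,0.0001],[0.0,-0.1,-2.8]],[[0.0293,0.0251,-0.0],[0.0,0.0,-2.8]],[[0.029,0.0277,-0.0],[0.0,0.0,-3.0]],[[0.0283,0.0299,0.0],[0.0,0.0,-3.0]],[[0.0273,0.0319,0.0],[0.0,0.0,-3.1]],[[0.0256,0.0337,0.0],[0.0,0.0,-3.1]],[[0.0239,0.035,0.0],[0.0,-0.0,-3.2]],[[0.0216,0.0359,0.0001],[0.0,-0.0,-3.1]],[[0.0193,0.0364,-0.0],[0.0,-0.0,-3.0]],[[0.0169,0.0363,-0.0],[0.0,-0.0,-3.0]],[[0.0145,0.0358,-0.0],[0.1,-0.0,-2.8]],[[0.012,0.0347,-0.0001],[-0.0,-0.0,-2.7]],[[0.0097,0.033,-0.0],[-0.0,-0.1,-2.6]],[[0.0077,0.0308,-0.0001],[-0.0,0.0,-2.3]],[[0.0057,0.0282,-0.0],[-0.0,0.0,-2.2]],[[0.0041,0.0251,-0.0001],[-0.0,0.0,-1.8]],[[0.0029,0.0214,0.0],[-0.0,0.0,-1.6]],[[0.0018,0.0173,-0.0],[-0.0,0.0,-1.3]],[[0.001,0.0129,-0.0],[-0.0,-0.0,-1.0]],[[0.0006,0.0081,-0.0001],[-0.0,-0.0,-0.6]],[[0.0001,0.0027,0.0],[-0.0,-0.0,-0.2]]]
```

>>> {"api": "servo_tool", "payload": {"deltas": [[[0.0025,0.001,0],[0,0,-0.2]],[[0.0073,0.0034,0],[0,0,-0.6]],[[0.0117,0.0055,0],[0,0,-1.0]],[[0.0157,0.0077,0],[0,0,-1.2]],[[0.0192,0.01,0],[0,0,-1.6]],[[0.022,0.0123,0],[0,0,-1.9]],[[0.0247,0.0148,0],[0,0,-2.1]],[[0.0267,0.0174,0],[0,0,-2.4]],[[0.028,0.02,0],[0,0,-2.5]],[[0.029,0.0226,0],[0,0,-2.8]],[[0.0293,0.025,0],[0,0,-2.8]],[[0.029,0.0277,0],[0,0,-3.0]],[[0.0283,0.03,0],[0,0,-3.0]],[[0.0273,0.032,0],[0,0,-3.1]],[[0.0256,0.0337,0],[0,0,-3.1]],[[0.024,0.035,0],[0,0,-3.2]],[[0.0216,0.036,0],[0,0,-3.1]]]}}

```text
time: 14.58
tool_pos: [493.7, 165.8, 331.1]
tcp_rot: [3.14, -0.002, 2.669]
contact_force: [0.1, 0.2, -6.4]
grip_width: 23.3
finger_force: 30.0
```

>>> {"api": "servo_tool", "payload": {"deltas": [[[0.0193,0.0364,0],[0,0,-3.0]],[[0.017,0.0363,0],[0,0,-3.0]],[[0.0145,0.0358,0],[0,0,-2.8]],[[0.012,0.0347,0],[0,0,-2.7]],[[0.0097,0.033,0],[0,0,-2.6]],[[0.0077,0.0308,0],[0,0,-2.3]],[[0.0057,0.0282,0],[0,0,-2.2]],[[0.004,0.025,0],[0,0,-1.8]],[[0.003,0.0214,0],[0,0,-1.6]],[[0.0018,0.0173,0],[0,0,-1.3]],[[0.001,0.013,0],[0,0,-1.0]],[[0.0006,0.008,0],[0,0,-0.6]],[[0,0.0027,0],[0,0,-0.2]],[[0,0,0],[0,0,0]]]}}

```text
time: 16.32
tool_pos: [490.8, 502.9, 331.4]
tcp_rot: [3.14, -0.001, 3.103]
contact_force: [-0.0, 0.0, -7.2]
grip_width: 23.3
finger_force: 30.0
```

Run:
```python
from h import *
st()
a=bot.capture("top")[:,:,::-1];b=bot.capture("scene")[:,:,::-1]
cv2.imwrite("pics/over.png",np.hstack([cv2.resize(a[100:400,0:300],(400,400)),cv2.resize(b[120:420,220:520],(400,400))]))
```

```text
t 16.32 tcp [490.8 502.9 331.4] rpy [ 1.799e+02 -1.000e-01  1.778e+02] F [-0.   0.  -7.2] w 23.3 ff 30.0 q [ 0.69  0.68  0.69  0.    1.78 -0.84]
```

View pics/over.png

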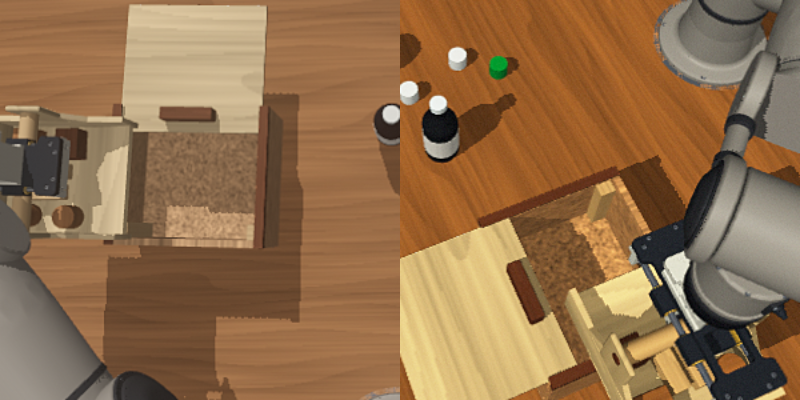

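```bash
cat >> h.py <<'E'
def tilt(knots,start=None):
    c=np.array([499.6,342.6]); a=np.radians(-2.2); ex=np.array([np.cos(a),np.sin(a)]); ey=np.array([-np.sin(a),np.cos(a)]); w=[]
    for th,ly,lz,n in knots:
        t=np.radians(th); u=105*np.cos(t)-93*np.sin(t); z=-105*np.sin(t)-93*np.cos(t)
        y=ly+u+19*np.sin(t); p=c-15*ex+y*ey
        w.append(((p[0],p[1],lz-z-19*np.cos(t)),down(177.8)*R.from_rotvec([-th,0,0],degrees=True),n,0))
    return plan(w,start)
E
python3 - <<'E'
from h import *
s=tilt([(10,56,245,3),(20,57,225,3),(30,58,205,3),(40,60,188,4)])
s=tilt([(50,60,175,4),(58,60,168,4),(66,60,165,4),(74,62,165,4),(82,64,165,4)],s)
E
```

```text
13 [[[0.0001,-0.0043,-0.0015],[-3.3,-0.0,-0.0]],[[0.0001,-0.0042,-0.0018],[-3.3,-0.0,-0.0]],[[0.0001,-0.0041,-0.002],[-3.3,-0.1,-0.0]],[[0.0,-0.0057,0.0009],[-3.3,0.0,-0.0]],[[0.0,-0.0057,0.0006],[-3.4,0.0,-0.0]],[[0.0,-0.0057,0.0003],[-3.3,0.0,-0.0]],[[0.0,-0.0068,0.0006],[-3.3,0.0,-0.0]],[[0.0,-0.0068,0.0003],[-3.4,0.0,-0.0]],[[0.0,-0.0068,-0.0001],[-3.3,0.0,-0.0]],[[0.0,-0.0053,-0.0003],[-2.5,0.0,-0.0]],[[0.0,-0.0053,-0.0006],[-2.5,0.0,-0.0]],[[0.0,-0.0052,-0.0008],[-2.5,0.0,-0.0]],[[-0.0,-0.0052,-0.0011],[-2.5,0.0,-0.0]]]
20 [[[-0.0,-0.0057,-0.0018],[-2.5,0.0,0.0]],[[-0.0,-0.0056,-0.002],[-2.5,0.0,0.0]],[[-0.0,-0.0056,-0.0023],[-2.5,0.0,0.0]],[[-0.0,-0.0054,-0.0025],[-2.5,0.0,0.0]],[[-0.0,-0.0042,-0.0023],[-2.0,0.0,0.0]],[[-0.0,-0.0041,-0.0025],[-2.0,0.0,0.0]],[[-0.0,-0.004,-0.0026],[-2.0,0.0,0.0]],[[-0.0,-0.0039,-0.0028],[-2.0,0.0,0.0]],[[-0.0,-0.0034,-0.0031],[-2.0,0.0,0.0]],[[-0.0,-0.0034,-0.0032],[-2.0,0.0,0.0]],[[-0.0,-0.0032,-0.0033],[-2.0,0.0,0.0]],[[-0.0,-0.0032,-0.0034],[-2.0,0.0,0.0]],[[-0.0,-0.0026,-0.003],[-2.0,0.0,0.0]],[[-0.0,-0.0025,-0.0031],[-2.0,0.0,0.0]],[[-0.0,-0.0024,-0.0032],[-2.0,0.0,0.0]],[[-0.0,-0.0023,-0.0033],[-2.0,0.0,0.0]],[[-0.0,-0.0027,-0.003],[-2.0,0.0,0.0]],[[-0.0,-0.0026,-0.0031],[-2.0,0.0,0.0]],[[-0.0,-0.0025,-0.0032],[-2.0,0.0,0.0]],[[-0.0,-0.0023,-0.0032],[-2.0,0.0,0.0]]]
```

>>> {"api": "servo_tool", "payload": {"deltas": [[[0,-0.0043,-0.0015],[-3.3,0,0]],[[0,-0.0042,-0.0018],[-3.3,0,0]],[[0,-0.0041,-0.002],[-3.4,0,0]],[[0,-0.0057,0.0009],[-3.3,0,0]],[[0,-0.0057,0.0006],[-3.4,0,0]],[[0,-0.0057,0.0003],[-3.3,0,0]],[[0,-0.0068,0.0006],[-3.3,0,0]],[[0,-0.0068,0.0003],[-3.4,0,0]],[[0,-0.0068,0],[-3.3,0,0]],[[0,-0.0053,-0.0003],[-2.5,0,0]],[[0,-0.0053,-0.0006],[-2.5,0,0]],[[0,-0.0052,-0.0008],[-2.5,0,0]],[[0,-0.0052,-0.001],[-2.5,0,0]],[[0,0,0],[0,0,0]]]}}

```text
time: 18.18
tool_pos: [488.4, 434.8, 311.0]
tcp_rot: [2.444, -0.002, 3.102]
contact_force: [0.8, -0.7, -6.7]
grip_width: 23.3
finger_force: 30.0
```

Run:
```python
from h import *
st()
a=bot.capture("wrist")[:,:,::-1];b=bot.capture("scene")[:,:,::-1]
cv2.imwrite("pics/tilt40.png",np.hstack([cv2.resize(a,(400,300)),cv2.resize(b[120:420,160:560],(400,300))]))
```

```text
t 18.18 tcp [488.4 434.8 311. ] rpy [ 1.401e+02 -1.000e-01  1.777e+02] F [ 0.8 -0.7 -6.7] w 23.3 ff 30.0 q [ 0.3   0.35  1.48  0.72  1.15 -1.48]
```

View pics/tilt40.png

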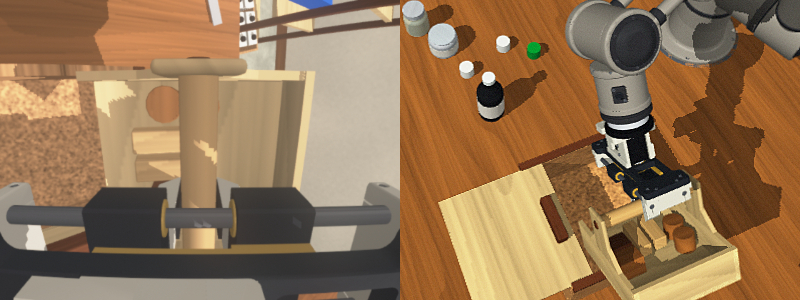

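At 40° the tote still moves with the tool, the lip is over the mouth and nothing has slid out yet, so I'll carry on tilting.

>>> {"api": "servo_tool", "payload": {"deltas": [[[0,-0.0057,-0.0018],[-2.5,0,0]],[[0,-0.0056,-0.002],[-2.5,0,0]],[[0,-0.0056,-0.0023],[-2.5,0,0]],[[0,-0.0054,-0.0025],[-2.5,0,0]],[[0,-0.0042,-0.0023],[-2,0,0]],[[0,-0.0041,-0.0025],[-2,0,0]],[[0,-0.004,-0.0026],[-2,0,0]],[[0,-0.0039,-0.0028],[-2,0,0]],[[0,-0.0034,-0.0031],[-2,0,0]],[[0,-0.0034,-0.0032],[-2,0,0]],[[0,-0.0032,-0.0033],[-2,0,0]],[[0,-0.0032,-0.0034],[-2,0,0]],[[0,0,0],[0,0,0]],[[0,0,0],[0,0,0]]]}}

```text
time: 20.02
tool_pos: [486.6, 379.1, 291.0]
tcp_rot: [1.989, 0.001, 3.104]
contact_force: [0.2, 0.0, -5.0]
grip_width: 23.1
finger_force: 30.0
```

Run:
```python
from h import *
st()
a=bot.capture("wrist")[:,:,::-1];b=bot.capture("scene")[:,:,::-1]
cv2.imwrite("pics/tilt66.png",np.hstack([cv2.resize(a,(400,300)),cv2.resize(b[120:420,160:560],(400,300))]))
```

```text
t 20.02 tcp [486.6 379.1 291. ] rpy [114.    0.  177.8] F [ 0.2  0.  -5. ] w 23.1 ff 30.0 q [ 0.03  0.41  1.81  1.26  1.27 -2.16]
```

>>> {"api": "servo_tool", "payload": {"deltas": [[[0,-0.0026,-0.003],[-2,0,0]],[[0,-0.0025,-0.0031],[-2,0,0]],[[0,-0.0024,-0.0032],[-2,0,0]],[[0,-0.0023,-0.0033],[-2,0,0]],[[0,-0.0027,-0.003],[-2,0,0]],[[0,0,0],[0,0,0]],[[0,0,0],[0,0,0]]]}}

```text
time: 21.0
tool_pos: [485.7, 360.2, 284.3]
tcp_rot: [1.814, -0.0, 3.103]
contact_force: [-0.6, -0.1, -5.8]
grip_width: 23.2
finger_force: 30.0
```

Run:
```python
from h import *
st()
a=bot.capture("wrist")[:,:,::-1];b=bot.capture("scene")[:,:,::-1]
cv2.imwrite("pics/tilt76.png",np.hstack([cv2.resize(a,(400,300)),cv2.resize(b[120:420,160:560],(400,300))]))
s=tilt([(64,62,175,2),(48,62,190,3),(30,58,215,3),(14,56,240,3),(0,55,260,3)])
```

```text
t 21.00 tcp [485.7 360.2 284.3] rpy [103.9  -0.  177.8] F [-0.6 -0.1 -5.8] w 23.2 ff 30.0 q [-0.05  0.5   1.88  1.39  1.41 -2.37]
14 [[[0.0001,0.0114,0.0098],[6.0,-0.0,0.0]],[[0.0001,0.0123,0.0085],[6.1,-0.0,0.0]],[[0.0,0.01,0.0084],[5.3,-0.0,0.0]],[[0.0,0.0107,0.0075],[5.3,-0.0,0.0]],[[0.0,0.0113,0.0064],[5.4,-0.0,0.0]],[[-0.0,0.0112,0.0054],[6.0,-0.0,0.0]],[[-0.0,0.0117,0.0043],[6.0,-0.0,0.0]],[[-0.0,0.0121,0.003],[6.0,-0.0,0.0]],[[-0.0,0.009,0.003],[5.3,-0.0,0.0]],[[-0.0,0.0093,0.0022],[5.3,-0.0,0.0]],[[-0.0,0.0095,0.0014],[5.4,-0.0,0.0]],[[-0.0,0.0062,0.0026],[4.6,-0.0,0.0]],[[-0.0,0.0064,0.0022],[4.7,-0.0,0.0]],[[-0.0,0.0066,0.0016],[4.7,-0.0,0.0]]]
```

View pics/tilt76.png

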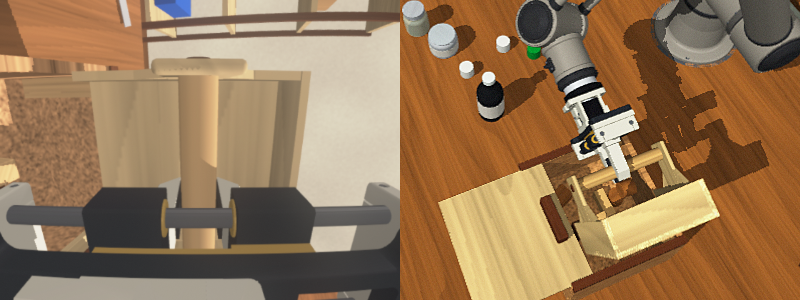

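The visible half of the tote is empty and the weight has dropped. I'll turn it back upright and check the box.

>>> {"api": "servo_tool", "payload": {"deltas": [[[0,0.0114,0.0098],[6,0,0]],[[0,0.0123,0.0085],[6.1,0,0]],[[0,0.01,0.0084],[5.3,0,0]],[[0,0.0107,0.0075],[5.3,0,0]],[[0,0.0113,0.0064],[5.4,0,0]],[[0,0.0112,0.0054],[6,0,0]],[[0,0.0117,0.0043],[6,0,0]],[[0,0.012,0.003],[6,0,0]],[[0,0.009,0.003],[5.3,0,0]],[[0,0.0093,0.0022],[5.3,0,0]],[[0,0.0095,0.0014],[5.4,0,0]],[[0,0.0062,0.0026],[4.6,0,0]],[[0,0.0064,0.0022],[4.7,0,0]],[[0,0.0066,0.0016],[4.7,0,0]],[[0,0,0],[0,0,0]]]}}

```text
time: 22.98
tool_pos: [489.5, 504.6, 331.9]
tcp_rot: [-3.141, -0.005, 3.106]
contact_force: [0.1, -0.1, -5.5]
grip_width: 23.1
finger_force: 30.0
```

Run:
```python
from h import *
st()
a=bot.capture("top")[:,:,::-1];b=bot.capture("scene")[:,:,::-1]
cv2.imwrite("pics/emp.png",np.hstack([cv2.resize(a[130:330,0:200],(400,400)),cv2.resize(b[180:420,270:510],(400,400))]))
plan([((500.1,-344.9,330),down(115.1),30,1)])
```

```text
t 22.98 tcp [489.5 504.6 331.9] rpy [-180.    -0.3  178. ] F [ 0.1 -0.1 -5.5] w 23.1 ff 30.0 q [ 0.69  0.68  0.68  0.    1.79 -0.84]
30 [[[-0.0001,-0.0028,0.0],[-0.0,-0.0,0.2]],[[-0.0005,-0.008,0.0],[-0.0,-0.0,0.6]],[[-0.0008,-0.0129,0.0001],[-0.0,-0.0,1.0]],[[-0.0014,-0.0174,0.0],[-0.0,-0.0,1.2]],[[-0.0022,-0.0215,0.0001],[-0.0,-0.0,1.6]],[[-0.0032,-0.0252,0.0],[-0.0,-0.0,1.9]],[[-0.0047,-0.0283,0.0001],[-0.0,-0.0,2.2]],[[-0.0063,-0.0312,0.0001],[-0.0,-0.0,2.3]],[[-0.0082,-0.0334,0.0001],[-0.0,-0.0,2.6]],[[-0.0104,-0.0352,0.0001],[-0.0,-0.0,2.7]],[[-0.0126,-0.0364,0.0001],[-0.0,-0.1,2.8]],[[-0.015,-0.0372,0.0001],[-0.0,0.0,3.0]],[[-0.0173,-0.0373,0.0001],[-0.0,0.0,3.0]],[[-0.0197,-0.0371,0.0001],[-0.0,0.0,3.1]],[[-0.0218,-0.0363,0.0002],[-0.0,0.0,3.2]],[[-0.0238,-0.035,0.0001],[-0.0,0.0,3.1]],[[-0.0254,-0.0334,0.0001],[-0.0,-0.0,3.1]],[[-0.0267,-0.0313,0.0002],[-0.0,-0.0,3.1]],[[-0.0276,-0.0291,0.0001],[-0.0,-0.0,2.9]],[[-0.0279,-0.0266,0.0001],[-0.0,-0.0,2.9]],[[-0.0278,-0.0239,0.0001],[-0.0,-0.0,2.7]],[[-0.0272,-0.0212,0.0001],[-0.0,-0.0,2.5]],[[-0.0258,-0.0184,0.0001],[-0.0,-0.0,2.4]],[[-0.0241,-0.0157,0.0001],[-0.0,-0.0,2.1]],[[-0.0218,-0.0131,0.0001],[-0.0,-0.0,1.9]],[[-0.0188,-0.0105,0.0001],[-0.1,-0.1,1.6]],[[-0.0155,-0.008,0.0001],[0.0,0.0,1.3]],[[-0.0116,-0.0057,0.0],[0.0,0.0,0.9]],[[-0.0073,-0.0035,0.0],[0.0,0.0,0.6]],[[-0.0025,-0.0011,0.0],[0.0,0.0,0.2]]]
```

View pics/emp.png

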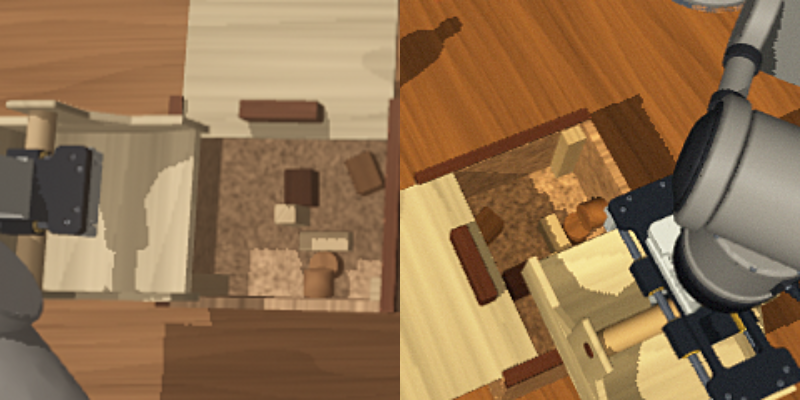

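All six offcuts are in the box: blocks at (300,187) and (365,173), battens at (285,214) and (325,241), dowels at (325,262) and (320,282). The tote is empty, so I'll carry it back.

>>> {"api": "servo_tool", "payload": {"deltas": [[[0,-0.0028,0],[0,0,0.2]],[[-0.0005,-0.008,0],[0,0,0.6]],[[-0.0008,-0.013,0],[0,0,1.0]],[[-0.0014,-0.0174,0],[0,0,1.2]],[[-0.0022,-0.0215,0],[0,0,1.6]],[[-0.0032,-0.0252,0],[0,0,1.9]],[[-0.0047,-0.0283,0],[0,0,2.2]],[[-0.0063,-0.0312,0],[0,0,2.3]],[[-0.0082,-0.0334,0],[0,0,2.6]],[[-0.0104,-0.0352,0],[0,0,2.7]],[[-0.0126,-0.0364,0],[0,0,2.8]],[[-0.015,-0.0372,0],[0,0,3.0]],[[-0.0173,-0.0373,0],[0,0,3.0]],[[-0.0197,-0.0371,0],[0,0,3.1]],[[-0.0218,-0.0363,0],[0,0,3.2]]]}}

```text
time: 24.95
tool_pos: [494.6, 76.7, 334.2]
tcp_rot: [3.141, 0.0, 2.552]
contact_force: [-0.1, -0.7, -4.9]
grip_width: 23.0
finger_force: 30.0
```

>>> {"api": "servo_tool", "payload": {"deltas": [[[-0.0238,-0.035,0],[0,0,3.1]],[[-0.0254,-0.0334,0],[0,0,3.1]],[[-0.0267,-0.0313,0],[0,0,3.1]],[[-0.0276,-0.0291,0],[0,0,2.9]],[[-0.0279,-0.0266,0],[0,0,2.9]],[[-0.0278,-0.0239,0],[0,0,2.7]],[[-0.0272,-0.0212,0],[0,0,2.5]],[[-0.0258,-0.0184,0],[0,0,2.4]],[[-0.0241,-0.0157,0],[0,0,2.1]],[[-0.0218,-0.0131,0],[0,0,1.9]],[[-0.0188,-0.0105,0],[0,0,1.6]],[[-0.0155,-0.008,0],[0,0,1.3]],[[-0.0116,-0.0057,0],[0,0,0.9]],[[-0.0073,-0.0035,0],[0,0,0.6]],[[-0.0025,-0.001,0],[0,0,0.2]],[[0,0,0],[0,0,0]],[[0,0,0],[0,0,0]]]}}

```text
time: 27.08
tool_pos: [500.3, -344.5, 333.6]
tcp_rot: [-3.141, -0.001, 2.01]
contact_force: [0.4, 0.2, -5.5]
grip_width: 23.0
finger_force: 30.0
```

Run:
```python
from h import *
st()
plan([((500.1,-344.9,330),down(115.1),1,0)])
for n in "scene","top": cv2.imwrite(f"pics/ret_{n}.png",bot.capture(n)[:,:,::-1])
# compare with lift pose image
for n in "scene","top":
    d=cv2.absdiff(cv2.imread(f"pics/ret_{n}.png"),cv2.imread(f"pics/lift_{n}.png")).max(2); print(n,(d>40).sum())
```

```text
t 27.07 tcp [ 500.3 -344.5  333.6] rpy [-179.9   -0.   115.2] F [ 0.4  0.2 -5.5] w 23.0 ff 30.0 q [-0.73  0.45  1.07 -0.    1.62 -1.17]
1 [[[-0.0003,-0.0003,0.0036],[-0.1,-0.0,0.1]]]
scene 4073
top 3229
```

>>> {"api": "servo_tool", "payload": {"deltas": [[[0,0,0.008],[0,0,0]],[[0,0,0.016],[0,0,0]],[[0,0,0.026],[0,0,0]],[[0,0,0.034],[0,0,0]],[[0,0,0.036],[0,0,0]],[[0,0,0.034],[0,0,0]],[[0,0,0.026],[0,0,0]],[[0,0,0.018],[0,0,0]],[[0,0,0.012],[0,0,0]],[[0,0,0.008],[0,0,0]],[[0,0,0.005],[0,0,0]],[[0,0,0.003],[0,0,0]],[[0,0,0],[0,0,0]]]}}

```text
time: 28.8
tool_pos: [500.0, -345.5, 108.5]
tcp_rot: [-3.141, 0.001, 2.009]
contact_force: [-3.9, -0.1, 0.6]
grip_width: 22.9
finger_force: 30.0
```

>>> {"api": "servo_tool", "payload": {"deltas": [[[0,0,0.002],[0,0,0]],[[0,0,0.002],[0,0,0]],[[0,0,0],[0,0,0]]]}}

```text
time: 29.18
tool_pos: [499.6, -346.7, 105.9]
tcp_rot: [-3.14, 0.003, 2.009]
contact_force: [-8.0, -2.7, 8.7]
grip_width: 23.2
finger_force: 30.0
```

>>> {"api": "servo_tool", "payload": {"deltas": [[[0,0,0],[0,0,0]],[[0,0,0],[0,0,0]],[[0,0,0],[0,0,0]],[[0,0,0],[0,0,0]],[[0,0,-0.01],[0,0,0]],[[0,0,-0.03],[0,0,0]],[[0,0,-0.05],[0,0,0]],[[0,0,-0.05],[0,0,0]],[[0,0,0],[0,0,0]]], "fingers": 1}}

```text
time: 30.3
tool_pos: [501.7, -346.3, 249.1]
tcp_rot: [3.139, 0.009, 2.009]
contact_force: [-0.2, -0.5, -0.2]
grip_width: 92.1
finger_force: 0.0
```

Run:
```python
from h import *
st()
m=bot.camera_model("wrist");im=bot.capture("wrist")[:,:,::-1];cv2.imwrite("pics/w5f.png",im)
# handle pixels expected at original pose vs edges seen
print(proj("wrist",[[500.5,-347,122],[466,-273,122],[535,-421,122]],m))
i=im.astype(int)
for r in (125,150,175,215,240): print(r,[int(x) for x in range(255,310) if abs(i[r,x]-i[r,x-2]).sum()>45])
s=plan([((602.6,340,235),down(87.8),20,1)])
```

```text
t 30.30 tcp [ 501.7 -346.3  249.1] rpy [179.8   0.5 115.1] F [-0.2 -0.5 -0.2] w 92.1 ff 0.0 q [-0.73  0.48  1.25 -0.    1.41 -1.17]
[[275.97085199 203.25856675]
 [276.07897277 112.5751664 ]
 [275.89571001 280.58072374]]
125 [259, 260, 261, 262, 265, 266, 267, 287, 288, 306, 307, 308]
150 [260, 261, 262, 266, 267, 268, 287, 288, 307, 308, 309]
175 [260, 261, 262, 266, 267, 268, 288, 307, 308, 309]
215 [261, 262, 263, 267, 268, 269, 287, 288, 307, 308, 309]
240 [267, 268, 269, 270, 286, 287, 288]
20 [[[0.0042,0.0028,0.0001],[0.0,0.0,0.2]],[[0.012,0.0079,0.0002],[0.0,0.0,0.6]],[[0.0191,0.0123,0.0003],[0.0,0.0,0.9]],[[0.0254,0.0158,0.0004],[0.0,0.0,1.1]],[[0.0312,0.0185,0.0004],[0.0,0.0,1.5]],[[0.0361,0.0203,0.0006],[0.0,0.0,1.6]],[[0.0404,0.0211,0.0006],[0.0,0.1,1.8]],[[0.0438,0.0213,0.0007],[0.0,-0.0,1.9]],[[0.0464,0.0206,0.0007],[0.0,-0.0,2.0]],[[0.048,0.0194,0.0008],[0.1,0.0,2.1]],[[0.0487,0.0176,0.0007],[-0.0,0.0,2.0]],[[0.0483,0.0155,0.0008],[-0.0,0.0,2.0]],[[0.0469,0.0133,0.0006],[-0.0,0.1,1.9]],[[0.0442,0.011,0.0008],[-0.0,-0.0,1.8]],[[0.0405,0.0088,0.0006],[-0.0,-0.0,1.6]],[[0.0356,0.0066,0.0006],[-0.0,-0.0,1.5]],[[0.0296,0.0047,0.0005],[0.0,0.0,1.2]],[[0.0225,0.0031,0.0003],[0.0,0.0,0.9]],[[0.0143,0.0018,0.0003],[0.0,0.0,0.5]],[[0.0049,0.0005,0.0],[0.0,0.0,0.2]]]
```

The tote's handle is back within about 1 mm. Next I'll shut the lid.

>>> {"api": "servo_tool", "payload": {"deltas": [[[0.0042,0.0028,0],[0,0,0.2]],[[0.012,0.008,0],[0,0,0.6]],[[0.019,0.0123,0.0003],[0,0,0.9]],[[0.0254,0.0158,0.0004],[0,0,1.1]],[[0.0312,0.0185,0.0004],[0,0,1.5]],[[0.036,0.0203,0.0006],[0,0,1.6]],[[0.0404,0.021,0.0006],[0,0,1.8]],[[0.0438,0.0213,0.0007],[0,0,1.9]],[[0.0464,0.0206,0.0007],[0,0,2.0]],[[0.048,0.0194,0.0008],[0,0,2.1]],[[0.0487,0.0176,0.0007],[0,0,2.0]],[[0.0483,0.0155,0.0008],[0,0,2.0]],[[0.047,0.0133,0.0006],[0,0,1.9]],[[0.0442,0.011,0.0008],[0,0,1.8]],[[0.0405,0.0088,0.0006],[0,0,1.6]],[[0.0356,0.0066,0.0006],[0,0,1.5]],[[0.0296,0.0047,0.0005],[0,0,1.2]],[[0.0225,0.003,0.0003],[0,0,0.9]],[[0.0143,0.0018,0.0003],[0,0,0.5]],[[0.005,0.0005,0],[0,0,0.2]]]}}

```text
time: 32.85
tool_pos: [601.3, 341.3, 232.9]
tcp_rot: [-3.139, 0.001, 1.533]
contact_force: [0.4, -1.8, -0.3]
grip_width: 91.9
finger_force: 0.0
```

Run:
```python
from h import *
st()
plan([((602.6,340,145),down(87.8),5,0)])
```

```text
t 32.85 tcp [601.3 341.3 232.9] rpy [-179.9    0.    87.9] F [ 0.4 -1.8 -0.3] w 91.9 ff 0.0 q [0.41 0.66 0.97 0.   1.51 0.44]
5 [[[-0.0002,0.0003,0.0176],[-0.0,0.0,0.0]],[[-0.0003,0.0003,0.0176],[-0.1,0.0,0.0]],[[-0.0002,0.0003,0.0176],[0.0,0.0,0.0]],[[-0.0003,0.0003,0.0175],[-0.0,0.0,0.0]],[[-0.0002,0.0003,0.0176],[-0.0,0.0,0.1]]]
```

>>> {"api": "servo_tool", "payload": {"deltas": [[[0,0.0003,0.0176],[0,0,0]],[[0,0.0003,0.0176],[0,0,0]],[[0,0.0003,0.0176],[0,0,0]],[[0,0.0003,0.0176],[0,0,0]],[[0,0,0.016],[0,0,0]],[[0,0,0],[0,0,0]]]}}

```text
time: 33.6
tool_pos: [602.2, 339.9, 145.5]
tcp_rot: [-3.137, 0.001, 1.532]
contact_force: [0.3, 0.2, 0.4]
grip_width: 92.0
finger_force: 0.0
```

>>> {"api": "servo_tool", "payload": {"deltas": [[[0,0,0],[0,0,0]],[[0,0,0],[0,0,0]],[[0,0,0],[0,0,0]],[[0,0,0],[0,0,0]],[[0,0,0],[0,0,0]],[[0,0,0],[0,0,0]],[[0,0,0],[0,0,0]],[[0,0,0],[0,0,0]],[[0,0,0],[0,0,0]]], "fingers": 0}}

```text
time: 34.72
tool_pos: [602.9, 340.5, 147.3]
tcp_rot: [-3.14, -0.0, 1.533]
contact_force: [-0.5, 0.4, 0.2]
grip_width: 21.5
finger_force: 30.0
```

>>> {"api": "servo_tool", "payload": {"deltas": [[[0,-0.006,0],[0,0,0]],[[0,-0.012,0],[0,0,0]],[[0,-0.018,0],[0,0,0]],[[0,-0.022,0],[0,0,0]],[[0,-0.024,0],[0,0,0]],[[0,-0.024,0],[0,0,0]],[[0,-0.022,0],[0,0,0]],[[0,-0.02,0],[0,0,0]],[[0,-0.014,0],[0,0,0]],[[0,-0.01,0],[0,0,0]],[[0,-0.005,0],[0,0,0]],[[0,-0.002,0],[0,0,0]],[[0,0,0],[0,0,0]]]}}

```text
time: 36.35
tool_pos: [423.9, 347.5, 147.3]
tcp_rot: [-3.139, -0.0, 1.532]
contact_force: [1.6, 4.3, -7.3]
grip_width: 21.9
finger_force: 30.0
```

>>> {"api": "servo_tool", "payload": {"deltas": [[[0,-0.001,0],[0,0,0]],[[0,-0.001,0],[0,0,0]],[[0,0,0],[0,0,0]]]}}

```text
time: 36.72
tool_pos: [422.3, 347.6, 147.3]
tcp_rot: [-3.14, -0.0, 1.532]
contact_force: [1.9, 4.2, -8.8]
grip_width: 21.7
finger_force: 30.0
```

>>> {"api": "servo_tool", "payload": {"deltas": [[[0,-0.001,0.0005],[0,0,0]],[[0,-0.001,0.0005],[0,0,0]],[[0,0,0],[0,0,0]]]}}

```text
time: 37.1
tool_pos: [421.4, 347.6, 147.2]
tcp_rot: [3.14, -0.001, 1.532]
contact_force: [5.7, 3.8, -4.1]
grip_width: 21.6
finger_force: 30.0
```

>>> {"api": "servo_tool", "payload": {"deltas": [[[0,-0.001,0],[0,0,0]],[[0,0,0],[0,0,0]]]}}

```text
time: 37.35
tool_pos: [421.4, 347.6, 147.3]
tcp_rot: [3.138, -0.001, 1.532]
contact_force: [9.6, 3.5, -5.6]
grip_width: 21.7
finger_force: 30.0
```

>>> {"api": "servo_tool", "payload": {"deltas": [[[0,-0.001,0],[0,0,0]],[[0,0,0],[0,0,0]]]}}

```text
time: 37.6
tool_pos: [421.5, 347.6, 147.3]
tcp_rot: [3.136, -0.002, 1.532]
contact_force: [13.6, 3.1, -8.5]
grip_width: 22.0
finger_force: 30.0
```

>>> {"api": "servo_tool", "payload": {"deltas": [[[0,0,0],[0,0,0]],[[0,0,0],[0,0,0]],[[0,0,0],[0,0,0]],[[0,0,0],[0,0,0]],[[0,0,-0.01],[0,0,0]],[[0,0,-0.04],[0,0,0]],[[0,0,-0.05],[0,0,0]],[[-0.05,-0.02,-0.04],[0,0,0]],[[-0.05,-0.02,0],[0,0,0]],[[-0.05,-0.02,0],[0,0,0]],[[-0.05,-0.02,0],[0,0,0]],[[0,0,0],[0,0,0]]], "fingers": 1}}

```text
time: 39.1
tool_pos: [331.0, 152.1, 284.9]
tcp_rot: [3.141, 0.0, 1.529]
contact_force: [1.0, 0.7, 0.4]
grip_width: 91.5
finger_force: 0.0
```

Run:
```python
from h import *
st()
im=bot.capture("top")[:,:,::-1]; cv2.imwrite("pics/end.png",cv2.resize(im,(800,600)))
```

```text
t 39.10 tcp [331.  152.1 284.9] rpy [180.    0.   87.6] F [1.  0.7 0.4] w 91.5 ff 0.0 q [ 0.22 -0.01  1.79 -0.    1.36  0.26]
```

View pics/end.png

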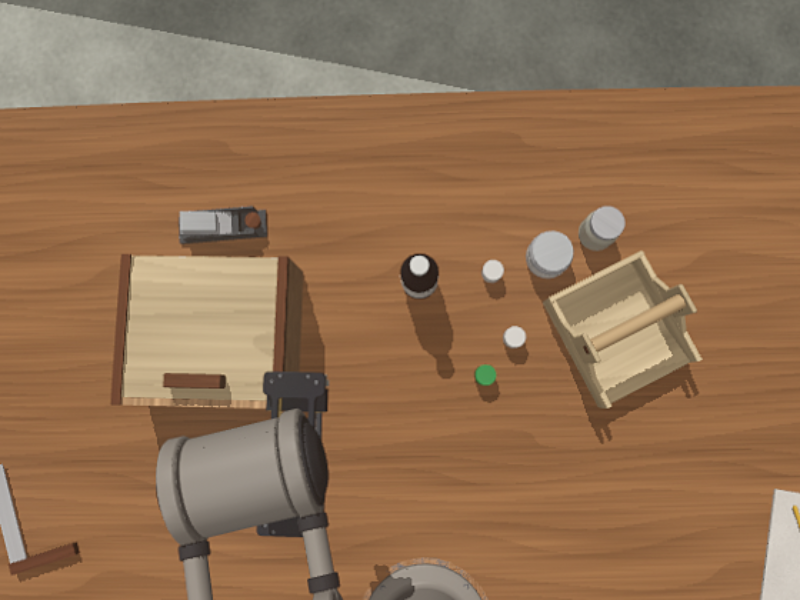

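The lid is shut (cleat at 194,381), the empty tote stands where it came from (622,328), and the bottle, tin, jar and plane haven't moved. I'm handing the job in.

```bash
python3 -c "
from plant import bot
print(bot.close_job())"
```

```text
the job is handed in; nothing more can be done
None
```

Job handed in at about 39 s: all six offcuts are in the box, the empty tote stands upright within about 1 mm of where it came from, the lid is shut against its stop, and the bottle, tin, jar and plane were left where they stood.

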